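Sort donated groceries into the packing trays

ROBOT

A 6-joint arm with a two-finger parallel gripper is mounted at the origin on the work surface. World frame = base frame: x ahead of the robot, y to its left, z up, the work surface at z = 0. Lengths are in mm, angles in rad, forces in N, time in s.
With the tool pointing down it reaches from about 275 to 750 mm from the base axis. Payload 10.2 kg.
Tool frame: the origin (TCP) lies midway between the tips of the shut fingers; the grasp point (between the pads) lies env.tcp_to_grasp behind it (env.tcp_to_grasp is the distance from the TCP to the grasp point, in mm); z points along the fingers, y is the line along which they close (so a half turn about z gives the same grasp; the last joint's range is limited). The gripper opens to 88 mm and grips with 3 to 60 N. Pads are 18 mm wide; open, the fingers measure 123 mm over their backs; the gripper's body (75 mm by 187 mm) begins 45 mm behind the grasp point.
Start: joints at [1.086, 0.313, 1.498, -0, 1.331, -0.223], TCP at [135.893, 507.114, 238.72] pointing down, gripper open.
Joint ranges: [-2.94, 2.94], [-0.97, 2.17], [0.19, 2.56], [-1.23, 4.37], [0.02, 3.11], [-2.88, 2.88]. Speed limits (rad/s): [2.39, 2.39, 3.01, 3.14, 3.14, 3.14].

INTERFACE

Orientations are given as a 3x3 rotation matrix whose columns are the frame's x, y, z axes.
In Python, from workcell import env gives the robot as it stands.
- The arm moves only by the shell command python3 -m pendant 'ROWS'. ROWS is JSON, a list of rows, each an object with "linear": the shift along the tool's x, y, z as a fraction of full scale, a list of three; "twist": the turn, a rotation vector about the tool's x, y, z as a fraction of full scale, a list of three; "fingers": the gripper command: -1 is shut, 1 is fully open, values between are in proportion. In form: [{"linear": [tx, ty, tz], "twist": [ax, ay, az], "fingers": fingers}, ...]. A call has 1 to 5 rows; each row is the pose to reach, as a shift and turn from the pose commanded when the call began, along the tool's axes at that moment, turning the shorter way round; what a row does not reach only later rows make up. Full scale, the value 1, is 20 cm for a shift and 2 pi rad for a turn. A row lasts 1/8 s, in which the tool goes at most 62.5 mm and 10.7 degrees, less where a joint would pass 70% of its speed; a pose out of reach is approached as far as the arm can. A call with a number of a shift or a turn outside -1 to 1 is refused whole. A call with a gripper value outside its range is refused whole. The fingers move at their own pace and stop on an object; the grip force is fixed at half the most. Time passes only in rows, so rows that repeat a pose let the fingers close. It gives the time, the measured TCP pose, the force, the opening and the grip force at its end, in the units of the state.
- env.get_state(): the state, without advancing time (a new reading comes with each control period).
- env.snapshot(name): name is "scene" or "top" or "wrist"; returns a dict with "image" (400x640x3 uint8, red, green, blue), "fovy" (degrees; the focal length in pixels is half the picture's height over the tangent of half this angle, whatever the lens; pixels are square), "cx", "cy" (the principal point, pixels), "k1" (the pictures are not rectified: a ray, as slopes to the right and down, at radius r is drawn at 1 + k1 r^2 times it, then the intrinsics apply), "rvec" (rotation vector, rad) and "tvec" (3), from world to camera coordinates, as OpenCV has them; the wrist camera has in their place "hand_eye" (4x4, takes a point from camera to tool coordinates, whose origin is the TCP and whose axes are the flange's). Camera axes: x right, y down, z forward; pixel columns grow to the right and rows downward; lengths in mm; the calibration is good to about 2 mm. A picture is of the moment at which its call begins: read the wrist's pose just before it. There is no depth.
- env.sign_off(): hands the job in; it is judged then, once.
Trained networks look in a picture, given as the dict that the camera call returned (one of the last four; its "shot" number tells which), for a name from the list of things; names that differ only in an ending like _2 or _b are one class to them, and where a whole thing is asked for, a point or a joint stands for the part that bears it (a point fixed in the world has none). Each returns a list of dicts, best first, with "confidence" (0 to 1); they miss things now and then, are a little off and sometimes report something else, mostly with a low value. They report only what shows in the picture. A call takes as long as a camera call. They do not tell look-alikes from the thing itself.
- env.find_in(name, picture): "position" ([x, y, z] in mm, in world coordinates, good to about 4 mm: the middle of the surface that is visible of it).
- env.pinpoint(name, picture): "position" ([x, y, z] in mm, in world coordinates, good to about 4 mm: a listed point, or the origin of a listed thing).
The state is a dict: "time_s": time; "joint_pos": joint angles; "dq": joint speeds; "joint_efforts": joint torques, N m; "tcp_pos": TCP position; "orientation": TCP orientation; "contact_force": force on the tool from outside, world axes, zero at the start; "torque": the same for the moment, N m; "opening": finger opening in mm; "grip_force": force on a finger pad.
Only numpy, scipy, OpenCV 4.12 (cv2) and the standard library are available. Lean on these libraries where they do the work, as an engineer would, in place of code of your own. Each camera call takes 0.05 s, during which the arm holds its last target. There are 200 camera calls.

TASK

Sort the donated groceries on the packing table: stand both tins in the wire tray, both glass jars in the plain cardboard tray, and the packet in the wooden tray with the bar handles. Each must stand upright on the floor of its tray, set down rather than dropped, and the egg box among them must be left where it is.

Things in the scene. Friction and masses are not known exactly. Their poses are not given: they have to be found in the camera images.
- tin_large: Larger food tin: plain steel cylinder with rims and a paper band, 57 mm diameter, 76 mm tall, about 0.2 kg. Loose, standing upright. Origin at the centre of its underside, z up.
- tin_small: Smaller food tin, same kind: 52 mm diameter, 64 mm tall, about 0.15 kg. Loose, standing upright. Origin at the centre of its underside, z up.
- jar_large: Larger glass jar: amber glass body 52 mm diameter, narrower neck, plain metal screw lid on top; the lid is 54 mm diameter and is the top 16 mm (widest part); 76 mm tall in all, about 0.22 kg. Loose, standing upright. Origin at the centre of its underside, z up.
- jar_small: Smaller glass jar, same kind: body 45 mm diameter, lid 47 mm diameter and 16 mm high (widest part); 66 mm tall in all, about 0.16 kg. Loose, standing upright. Origin at the centre of its underside, z up.
- packet: Cardboard packet, a small upright box with a paper band: 58 mm along its x, 40 mm along its y, 76 mm tall, rigid, about 0.12 kg. Loose, standing upright. Origin at the centre of its underside, z up.
- wire_tray: Wire tray: shallow rectangular tray of steel wire. 165 mm long (x), 97 mm wide (y) outside; walls 28 mm high, 4 to 5 mm thick; floor 4 mm thick. Fixed, open on top, empty at the start. Origin at the centre of its underside, z up.
- card_tray: Cardboard tray: shallow plain rectangular tray with solid cardboard walls and no handles. 165 mm long (x), 97 mm wide (y) outside; walls 28 mm high, 4 to 5 mm thick; floor 4 mm thick. Fixed, open on top, empty at the start. Origin at the centre of its underside, z up.
- wood_tray: Wooden tray: shallow plywood tray with a raised bar handle over each short end (80 mm from the origin along x either way, top of the bar 53 mm high). 165 mm long (x), 97 mm wide (y) outside; walls 28 mm high, 4 to 5 mm thick; floor 4 mm thick. Fixed, open on top, empty at the start. Origin at the centre of its underside, z up.
- egg_box: Closed grey pulp box of four eggs, 112 x 112 mm, 62 mm tall, with a small paper label on its lid; loose, 0.35 kg. Not part of the sorting; stays where it is. Origin at the centre of its underside, z up.
Not all that is in view belongs to the job. Leave any purple look-alike of the jar_large alone.

How it is judged:
By the outcome, as a careful person would: the job done as asked, in the order asked, and still so for the second after the job is handed in, with the robot touching nothing.
It also fails if it takes over 128 s, if anything falls off the work surface, if the arm or the gripper's body presses on something with over 40 N, if the wrist force passes 120 N, or if a joint passes its speed limit or range.

## Working session

There is one attempt and no reset: what is moved stays moved. The work goes in short steps, Python scripts to look and compute and a shell command to move; the robot and the scene stay as the last step left them, time stands still between calls to the robot, and variables do not carry over. Pictures are saved under pics/ and viewed, at most 14 in all, crops included, and the job is handed in when it is done.

```bash
ls; mkdir -p pics; cat > h.py <<'E'
import numpy as np, cv2
from workcell import env
def save(s,n): cv2.imwrite(f'pics/{n}.png', s["image"][:,:,::-1])
E
python3 - <<'E'
from h import *
print(env.tcp_to_grasp); s=env.get_state(); print(s['tcp_pos'],np.round(s['orientation'],3).tolist())
names="tin_large tin_small jar_large jar_small packet wire_tray card_tray wood_tray egg_box".split()
for c in ("top","scene"):
    p=env.snapshot(c); save(p,c)
    print(c)
    for n in names:
        print(n,[(np.round(d['position']).tolist(),round(d['confidence'],2)) for d in env.pinpoint(n,p)][:4])
E
```

```text
pics
18.700000000000003
[135.7836343  506.87719796 238.15112628] [[-0.966, 0.259, -0.001], [0.259, 0.966, -0.001], [0.0, -0.001, -1.0]]
top
tin_large [([379.0, -276.0, 2.0], 0.64)]
tin_small [([424.0, -144.0, 0.0], 0.86), ([621.0, 93.0, 2.0], 0.3), ([430.0, -5.0, -4.0], 0.18)]
jar_large [([427.0, -4.0, -2.0], 0.74), ([285.0, 251.0, 3.0], 0.63)]
jar_small [([431.0, 145.0, -2.0], 0.91), ([429.0, -3.0, -2.0], 0.52)]
packet [([394.0, 268.0, -2.0], 0.73), ([574.0, -277.0, 2.0], 0.49)]
wire_tray []
card_tray [([619.0, 93.0, 2.0], 0.84)]
wood_tray [([624.0, -104.0, -2.0], 0.88)]
egg_box [([576.0, -273.0, 2.0], 0.74), ([393.0, 271.0, -3.0], 0.23)]
scene
tin_large [([381.0, -274.0, -0.0], 0.97)]
tin_small [([420.0, -142.0, -3.0], 0.84)]
jar_large [([431.0, 0.0, 1.0], 0.84), ([290.0, 247.0, 2.0], 0.62)]
jar_small [([434.0, 149.0, 2.0], 0.55)]
packet [([391.0, 267.0, 2.0], 0.62), ([575.0, 264.0, -4.0], 0.34)]
wire_tray [([576.0, 264.0, -3.0], 0.96)]
card_tray [([617.0, 98.0, -2.0], 0.58)]
wood_tray [([625.0, -109.0, 1.0], 0.68)]
egg_box [([576.0, -277.0, -4.0], 0.64)]
```

View pics/top.png

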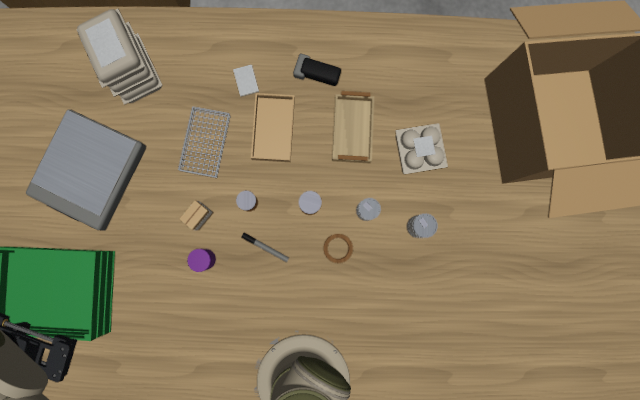

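View pics/scene.png

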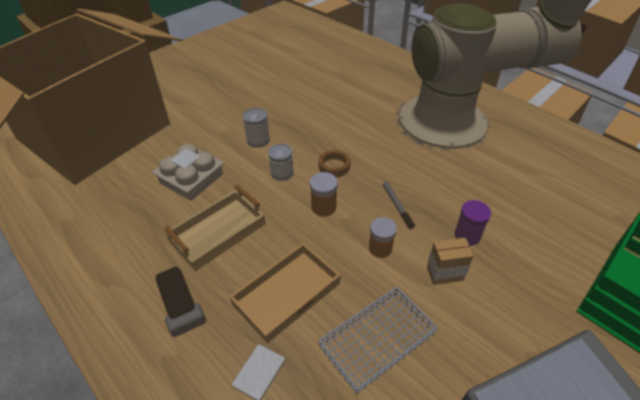

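```bash
python3 - <<'E'
from h import *
im=cv2.imread('pics/top.png'); c=im[85:275,170:455]
cv2.imwrite('pics/crop.png',cv2.resize(c,None,fx=2.8,fy=2.8,interpolation=cv2.INTER_CUBIC))
E
```

```text
(no output)
```

View pics/crop.png

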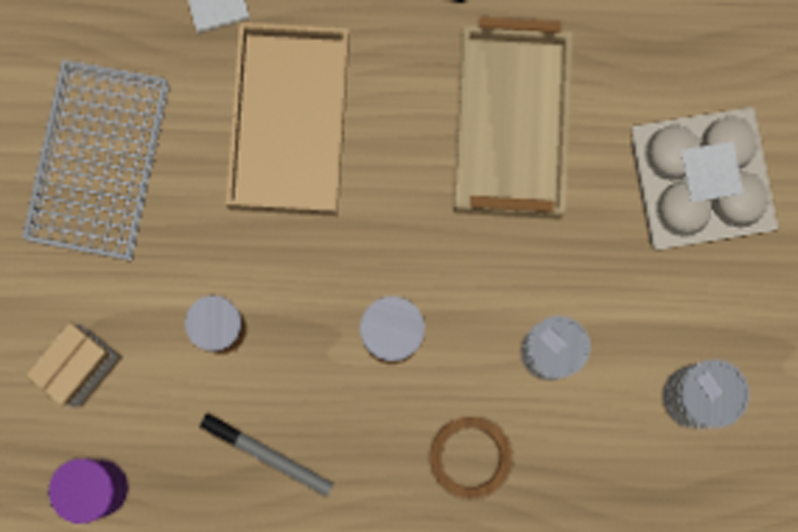

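The wire tray is at crop (97,160), the card tray at (288,119), and the wood tray with handles at (513,122). The amber jars' lids are at (213,323), small, and (393,328), large. The tins are at (560,347), small, and (714,393), large, and the packet is at (67,364). There are two candidates for jar_large: the plain-lid amber jar at top px (310,202) and the purple one at (200,260). The plain-lid one is the right one, because it has the amber glass and metal lid described.

```bash
cat >> h.py <<'E'
def ray(p,px):
    f=200/np.tan(np.radians(p['fovy'])/2)
    K=np.array([[f,0,p['cx']],[0,f,p['cy']],[0,0,1.]])
    u=cv2.undistortPoints(np.array(px,float).reshape(-1,1,2),K,np.array([p['k1'],0,0,0.])).reshape(-1,2)
    return np.c_[u,np.ones(len(u))]
def onplane(p,px,z):
    R,_=cv2.Rodrigues(np.array(p['rvec'],float)); C=-R.T@np.array(p['tvec'],float).ravel()
    d=ray(p,px)@R
    return C+d*((z-C[2])/d[:,2])[:,None]
E
python3 - <<'E'
from h import *
p=env.snapshot('top')
P=lambda l,z: onplane(p,np.array(l)/2.8+[170-.3,85-.3],z)[:,:2]
for n,l,z in [('wire',[(64,62),(168,79),(131,259),(26,240)],28),('card',[(239,25),(348,29),(337,213),(228,208)],28),('wood',[(463,30),(572,32),(563,215),(455,211)],28),('packet',[(73,323),(106,348),(66,405),(28,375)],76)]:
    q=P(l,z); e=np.roll(q,-1,0)-q
    print(n,q.mean(0).round(),np.hypot(*e.T).round(),np.degrees(np.arctan2(e[:,1],e[:,0])).round(1))
for n,l,z in [('jar_small',(213,323),66),('jar_large',(393,328),76),('tin_small',(560,347),64),('tin_large',(714,393),76)]: print(n,P([l],z).round())
E
```

```text
wire [576. 262.] [ 95. 164.  95. 163.] [-98.  171.5  81.4  -8.4]
card [618.  94.] [ 98. 167.  96. 166.] [-90.5 178.6  89.1  -0.8]
wood [ 621. -106.] [ 98. 167.  95. 164.] [-89.  177.9  89.7  -1.2]
packet [393. 265.] [35. 57. 41. 57.] [-124.8  147.3   54.3  -38.5]
jar_small [[430. 147.]]
jar_large [[430.  -4.]]
tin_small [[ 419. -145.]]
tin_large [[ 384. -273.]]
```

```bash
python3 -m pendant '[{"linear":[-0.97,-0.15,0],"twist":[0,0,-0.0417],"fingers":1},{"linear":[-0.97,-0.15,0],"twist":[0,0,-0.0417],"fingers":1},{"linear":[-0.97,-0.15,0],"twist":[0,0,-0.0417],"fingers":1},{"linear":[-0.97,-0.15,0],"twist":[0,0,-0.0417],"fingers":1},{"linear":[-0.97,-0.15,0],"twist":[0,0,-0.0417],"fingers":1}]'; python3 -c "
from h import *
s=env.get_state();print(s['tcp_pos'],np.round(s['orientation'],4).tolist(),s['joint_pos'])"
```

```text
time_s: 1.68
tcp_pos: [315.7, 427.8, 238.6]
orientation: [[-1.0, 0.001, -0.0], [0.001, 1.0, -0.0], [0.0, -0.0, -1.0]]
contact_force: [-0.2, -0.1, 0.2]
opening: 87.9
grip_force: 0.0
[315.67135497 427.816516   238.59494916] [[-1.0, 0.0012, -0.0004], [0.0012, 1.0, -0.0], [0.0004, -0.0, -1.0]] [ 7.14461456e-01  3.27834304e-01  1.47762547e+00  2.53530629e-04
  1.33644639e+00 -8.55242127e-01]
```

```bash

python3 -m pendant '[{"linear":[-0.33,-1,0],"twist":[0,0,0],"fingers":1},{"linear":[-0.33,-1,0],"twist":[0,0,0],"fingers":1},{"linear":[-0.33,-1,0],"twist":[0,0,0],"fingers":1},{"linear":[-0.33,-1,0],"twist":[0,0,0],"fingers":1},{"linear":[-0.33,-1,0],"twist":[0,0,0],"fingers":1}]' | grep tcp
python3 -m pendant '[{"linear":[0,-1,0.1],"twist":[0,0,0],"fingers":1},{"linear":[0,-1,0.1],"twist":[0,0,0],"fingers":1},{"linear":[0,-1,0.1],"twist":[0,0,0],"fingers":1},{"linear":[0,-1,0.1],"twist":[0,0,0],"fingers":1},{"linear":[0,-1,0.1],"twist":[0,0,0],"fingers":1}]' | grep tcp
python3 -m pendant '[{"linear":[0,-1,0.1],"twist":[0,0,0],"fingers":1},{"linear":[0,-1,0.1],"twist":[0,0,0],"fingers":1},{"linear":[0,-1,0.1],"twist":[0,0,0],"fingers":1},{"linear":[0,-1,0.1],"twist":[0,0,0],"fingers":1},{"linear":[0,-1,0.1],"twist":[0,0,0],"fingers":1}]' | grep tcp
python3 -m pendant '[{"linear":[0,-0.51,0.24],"twist":[0,0,0],"fingers":1},{"linear":[0,-0.51,0.24],"twist":[0,0,0],"fingers":1},{"linear":[0,-0.51,0.24],"twist":[0,0,0],"fingers":1},{"linear":[0,-0.51,0.24],"twist":[0,0,0],"fingers":1}]'
python3 - <<'E'
from h import *
p=env.snapshot('wrist'); save(p,'w1'); s=env.get_state(); print(s['tcp_pos'])
for n in('tin_large','tin_small'):
  print(n,[(np.round(d['position']).tolist(),round(d['confidence'],2)) for d in env.pinpoint(n,p)])
E
```

```text
tcp_pos: [381.0, 228.2, 238.9]
tcp_pos: [381.7, 29.0, 218.8]
tcp_pos: [382.3, -170.6, 198.6]
time_s: 4.05
tcp_pos: [382.5, -272.0, 151.2]
orientation: [[-1.0, -0.003, 0.0], [-0.003, 1.0, 0.0], [-0.0, 0.0, -1.0]]
contact_force: [0.4, 0.0, 0.1]
opening: 88.3
grip_force: 0.0
[ 382.52627618 -272.14318557  151.49047727]
tin_large [([384.0, -276.0, -3.0], 0.73)]
tin_small [([424.0, -144.0, 1.0], 0.92)]
```

View pics/w1.png

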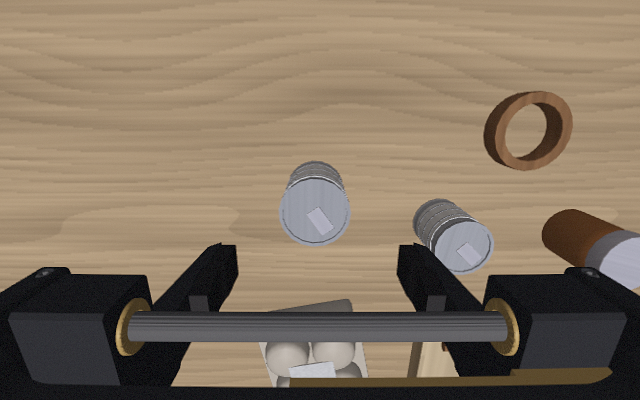

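The large tin's top is at about (315,211), centred between the fingers. The small tin is at (465,245), clear of the right finger. I'll go down and grip.

```bash

python3 -m pendant '[{"linear":[-0.005,-0.01,0.3],"twist":[0,0,0],"fingers":1},{"linear":[-0.005,-0.01,0.45],"twist":[0,0,0],"fingers":1},{"linear":[-0.005,-0.01,0.57],"twist":[0,0,0],"fingers":1},{"linear":[-0.005,-0.01,0.57],"twist":[0,0,0],"fingers":1},{"linear":[-0.005,-0.01,0.57],"twist":[0,0,0],"fingers":0.2}]' | grep -v ori
python3 -m pendant '[{"linear":[0,0,0],"twist":[0,0,0],"fingers":-1},{"linear":[0,0,0],"twist":[0,0,0],"fingers":-1},{"linear":[0,0,0],"twist":[0,0,0],"fingers":-1},{"linear":[0,0,0],"twist":[0,0,0],"fingers":-1},{"linear":[0,0,0],"twist":[0,0,0],"fingers":-1}]'
```

```text
time_s: 4.82
tcp_pos: [383.3, -276.2, 37.9]
contact_force: [0.4, 0.2, -0.1]
opening: 79.7
grip_force: 0.0
time_s: 5.45
tcp_pos: [382.8, -276.0, 37.2]
orientation: [[-1.0, -0.0, 0.0], [-0.0, 1.0, -0.0], [-0.0, -0.0, -1.0]]
contact_force: [-0.0, 2.7, 7.1]
opening: 55.9
grip_force: 30.0
```

```bash

python3 -m pendant '[{"linear":[0,0,-0.2],"twist":[0,0,0],"fingers":-1},{"linear":[0,0,-0.4],"twist":[0,0,0],"fingers":-1},{"linear":[0,0,-0.615],"twist":[0,0,0],"fingers":-1},{"linear":[0,0,-0.615],"twist":[0,0,0],"fingers":-1},{"linear":[0,0,-0.615],"twist":[0,0,0],"fingers":-1}]' | grep -v ori
python3 -m pendant '[{"linear":[-0.1,0.23,0],"twist":[0,0,0],"fingers":-1},{"linear":[-0.2,0.46,0],"twist":[0,0,0],"fingers":-1},{"linear":[-0.3,0.69,0],"twist":[0,0,0],"fingers":-1},{"linear":[-0.385,0.89,0],"twist":[0,0,0],"fingers":-1}]' | grep tcp
python3 -m pendant '[{"linear":[-0.1,0.23,0],"twist":[0,0,0],"fingers":-1},{"linear":[-0.2,0.46,0],"twist":[0,0,0],"fingers":-1},{"linear":[-0.3,0.69,0],"twist":[0,0,0],"fingers":-1},{"linear":[-0.385,0.89,0],"twist":[0,0,0],"fingers":-1}]' | grep tcp
python3 -m pendant '[{"linear":[-0.1,0.23,0],"twist":[0,0,0],"fingers":-1},{"linear":[-0.2,0.46,0],"twist":[0,0,0],"fingers":-1},{"linear":[-0.3,0.69,0],"twist":[0,0,0],"fingers":-1},{"linear":[-0.385,0.89,0],"twist":[0,0,0],"fingers":-1},{"linear":[-0.385,0.89,0],"twist":[0,0,0],"fingers":-1}]'
python3 - <<'E'
from h import *
p=env.snapshot('wrist'); save(p,'w2'); s=env.get_state(); print(s['tcp_pos'],s['time_s'])
for n in('tin_large','wire_tray'):
  print(n,[(np.round(d['position']).tolist(),round(d['confidence'],2)) for d in env.pinpoint(n,p)])
E
```

```text
time_s: 6.08
tcp_pos: [382.2, -275.6, 158.6]
contact_force: [0.2, 0.3, -3.5]
opening: 56.2
grip_force: 30.0
tcp_pos: [459.4, -96.1, 158.1]
tcp_pos: [536.3, 81.7, 157.7]
time_s: 7.7
tcp_pos: [613.0, 260.2, 156.5]
orientation: [[-1.0, -0.003, -0.004], [-0.003, 1.0, -0.001], [0.004, -0.001, -1.0]]
contact_force: [-0.3, -0.5, -2.7]
opening: 56.6
grip_force: 30.0
[612.82873401 258.6063857  156.9155703 ] 7.75
tin_large [([615.0, 257.0, 119.0], 0.88)]
wire_tray [([575.0, 262.0, -2.0], 0.74), ([613.0, 258.0, 116.0], 0.56)]
```

View pics/w2.png

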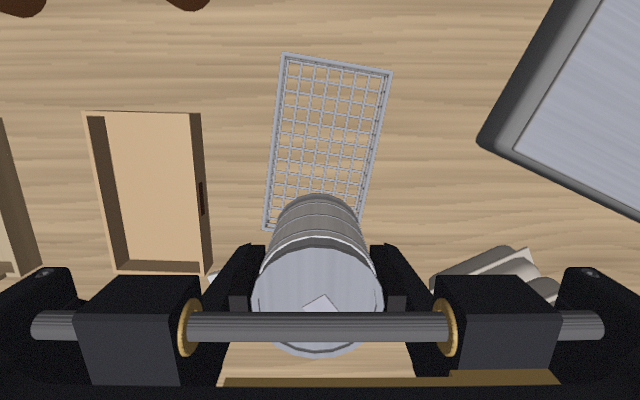

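The tin is held straight above the far end of the wire tray. The tray runs from (285,55) down to behind the tin. I'll lower it.

```bash

python3 -m pendant '[{"linear":[0,0,0.2],"twist":[0,0,0],"fingers":-1},{"linear":[0,0,0.4],"twist":[0,0,0],"fingers":-1},{"linear":[0,0,0.52],"twist":[0,0,0],"fingers":-1},{"linear":[0,0,0.52],"twist":[0,0,0],"fingers":-1},{"linear":[0,0,0.52],"twist":[0,0,0],"fingers":-1}]' | egrep -v 'ori|open'
python3 -m pendant '[{"linear":[0,0,0.01],"twist":[0,0,0],"fingers":-1},{"linear":[0,0,0.02],"twist":[0,0,0],"fingers":-1},{"linear":[0,0,0.03],"twist":[0,0,0],"fingers":-1},{"linear":[0,0,0.04],"twist":[0,0,0],"fingers":-1},{"linear":[0,0,0.04],"twist":[0,0,0],"fingers":-1}]' | egrep -v 'ori|open'
```

```text
time_s: 8.48
tcp_pos: [614.2, 257.5, 57.1]
contact_force: [0.5, 0.1, -2.0]
grip_force: 30.0
time_s: 9.1
tcp_pos: [613.5, 258.0, 47.5]
contact_force: [-0.2, -0.9, -2.1]
grip_force: 30.0
```

```bash

python3 -m pendant '[{"linear":[0,0,0.01],"twist":[0,0,0],"fingers":-1},{"linear":[0,0,0.015],"twist":[0,0,0],"fingers":-1},{"linear":[0,0,0.02],"twist":[0,0,0],"fingers":-1},{"linear":[0,0,0.02],"twist":[0,0,0],"fingers":-1},{"linear":[0,0,0.02],"twist":[0,0,0],"fingers":-1}]' | egrep -v 'ori|open'
python3 -m pendant '[{"linear":[0,0,0],"twist":[0,0,0],"fingers":-1},{"linear":[0,0,0.005],"twist":[0,0,0],"fingers":-1},{"linear":[0,0,0.01],"twist":[0,0,0],"fingers":-1},{"linear":[0,0,0.01],"twist":[0,0,0],"fingers":-1}]' | egrep -v 'ori|open'
```

```text
time_s: 9.72
tcp_pos: [613.6, 258.0, 43.8]
contact_force: [-0.4, -0.9, -2.2]
grip_force: 30.0
time_s: 10.22
tcp_pos: [613.5, 258.0, 41.6]
contact_force: [-0.6, -1.1, -2.2]
grip_force: 30.0
```

```bash

python3 -m pendant '[{"linear":[0,0,0.005],"twist":[0,0,0],"fingers":-1},{"linear":[0,0,0.005],"twist":[0,0,0],"fingers":-1},{"linear":[0,0,0.005],"twist":[0,0,0],"fingers":-1}]' | egrep -v 'ori|open'
python3 -m pendant '[{"linear":[0,0,0.005],"twist":[0,0,0],"fingers":-1},{"linear":[0,0,0.005],"twist":[0,0,0],"fingers":-1},{"linear":[0,0,0.005],"twist":[0,0,0],"fingers":-1}]' | egrep -v 'ori|open'
```

```text
time_s: 10.6
tcp_pos: [613.6, 258.0, 41.3]
contact_force: [-3.6, -1.3, 5.0]
grip_force: 30.0
time_s: 10.98
tcp_pos: [613.7, 258.0, 41.3]
contact_force: [-7.4, -1.8, 12.0]
grip_force: 30.0
```

```bash

python3 -m pendant '[{"linear":[0,0,-0.005],"twist":[0,0,0],"fingers":0.4},{"linear":[0,0,-0.005],"twist":[0,0,0],"fingers":0.6},{"linear":[0,0,-0.005],"twist":[0,0,0],"fingers":1},{"linear":[0,0,-0.005],"twist":[0,0,0],"fingers":1},{"linear":[0,0,-0.005],"twist":[0,0,0],"fingers":1}]' | egrep 'tcp|open|force'
python3 -m pendant '[{"linear":[0,0,-0.1],"twist":[0,0,0],"fingers":1},{"linear":[0,0,-0.3],"twist":[0,0,0],"fingers":1},{"linear":[0,0,-0.6],"twist":[0,0,0],"fingers":1},{"linear":[0,0,-0.6],"twist":[0,0,0],"fingers":1}]' | grep tcp
python3 -m pendant '[{"linear":[0.48,-1,0],"twist":[0,0,0],"fingers":1},{"linear":[0.48,-1,0],"twist":[0,0,0],"fingers":1},{"linear":[0.48,-1,0],"twist":[0,0,0],"fingers":1},{"linear":[0.48,-1,0],"twist":[0,0,0],"fingers":1}]' | grep tcp
python3 -m pendant '[{"linear":[0.48,-1,0],"twist":[0,0,0],"fingers":1},{"linear":[0.48,-1,0],"twist":[0,0,0],"fingers":1},{"linear":[0.48,-1,0],"twist":[0,0,0],"fingers":1},{"linear":[0.48,-1,0],"twist":[0,0,0],"fingers":1},{"linear":[0.48,-1,0],"twist":[0,0,0],"fingers":1}]'
python3 - <<'E'
from h import *
p=env.snapshot('wrist'); save(p,'w3'); s=env.get_state(); print(s['tcp_pos'])
print([(np.round(d['position']).tolist(),round(d['confidence'],2)) for d in env.pinpoint('tin_small',p)])
p=env.snapshot('scene'); save(p,'s2')
print([(np.round(d['position']).tolist(),round(d['confidence'],2)) for d in env.pinpoint('tin_large',p)])
E
```

```text
tcp_pos: [613.6, 258.0, 40.6]
contact_force: [-0.4, -0.0, 0.0]
opening: 88.1
grip_force: 0.0
tcp_pos: [615.5, 258.5, 167.7]
tcp_pos: [516.3, 55.9, 161.2]
time_s: 13.22
tcp_pos: [420.9, -143.6, 161.1]
orientation: [[-1.0, 0.003, 0.0], [0.003, 1.0, -0.0], [-0.0, -0.0, -1.0]]
contact_force: [0.2, 0.1, 0.2]
opening: 88.1
grip_force: 0.0
[ 421.41308221 -142.46999656  161.02732071]
[]
[([611.0, 253.0, 5.0], 0.92)]
```

View pics/s2.png

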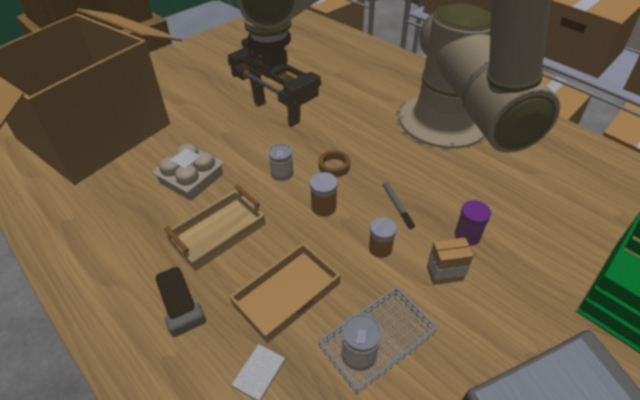

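The large tin stands upright in the wire tray at (361,342). Next is the small tin.

```bash

python3 -m pendant '[{"linear":[0,-0.007,0.3],"twist":[0,0,0],"fingers":1},{"linear":[0,-0.007,0.5],"twist":[0,0,0],"fingers":1},{"linear":[0,-0.007,0.64],"twist":[0,0,0],"fingers":1},{"linear":[0,-0.007,0.64],"twist":[0,0,0],"fingers":1},{"linear":[0,-0.007,0.64],"twist":[0,0,0],"fingers":0.2}]' | egrep 'tcp|force'
python3 -m pendant '[{"linear":[0,0,0],"twist":[0,0,0],"fingers":-1},{"linear":[0,0,0],"twist":[0,0,0],"fingers":-1},{"linear":[0,0,0],"twist":[0,0,0],"fingers":-1},{"linear":[0,0,0],"twist":[0,0,0],"fingers":-1},{"linear":[0,0,0],"twist":[0,0,0],"fingers":-1}]' |grep -v ori
python3 -m pendant '[{"linear":[0,0,-0.2],"twist":[0,0,0],"fingers":-1},{"linear":[0,0,-0.4],"twist":[0,0,0],"fingers":-1},{"linear":[0,0,-0.635],"twist":[0,0,0],"fingers":-1},{"linear":[0,0,-0.635],"twist":[0,0,0],"fingers":-1},{"linear":[0,0,-0.635],"twist":[0,0,0],"fingers":-1}]' | egrep -v ori
```

```text
tcp_pos: [422.4, -143.3, 33.7]
contact_force: [-0.1, 0.2, 0.4]
grip_force: 0.0
time_s: 14.68
tcp_pos: [421.8, -143.6, 33.1]
contact_force: [-1.1, 0.9, 6.3]
opening: 51.1
grip_force: 30.0
time_s: 15.3
tcp_pos: [421.1, -143.1, 158.6]
contact_force: [0.3, -0.1, -2.7]
opening: 51.4
grip_force: 30.0
```

```bash

python3 -m pendant '[{"linear":[-0.06,0.2,0],"twist":[0,0,0],"fingers":-1},{"linear":[-0.12,0.45,0],"twist":[0,0,0],"fingers":-1},{"linear":[-0.195,0.683,0],"twist":[0,0,0],"fingers":-1}]' | grep tcp
python3 -m pendant '[{"linear":[-0.06,0.25,0],"twist":[0,0,0],"fingers":-1},{"linear":[-0.12,0.5,0],"twist":[0,0,0],"fingers":-1},{"linear":[-0.195,0.683,0],"twist":[0,0,0],"fingers":-1}]' | grep tcp
python3 -m pendant '[{"linear":[-0.06,0.25,0],"twist":[0,0,0],"fingers":-1},{"linear":[-0.12,0.5,0],"twist":[0,0,0],"fingers":-1},{"linear":[-0.195,0.683,0],"twist":[0,0,0],"fingers":-1},{"linear":[-0.195,0.683,0],"twist":[0,0,0],"fingers":-1},{"linear":[-0.195,0.683,0],"twist":[0,0,0],"fingers":-1}]'
python3 -m pendant '[{"linear":[0,0,0.2],"twist":[0,0,0],"fingers":-1},{"linear":[0,0,0.4],"twist":[0,0,0],"fingers":-1},{"linear":[0,0,0.55],"twist":[0,0,0],"fingers":-1},{"linear":[0,0,0.55],"twist":[0,0,0],"fingers":-1},{"linear":[0,0,0.55],"twist":[0,0,0],"fingers":-1}]' | egrep 'tcp|force'
```

```text
tcp_pos: [460.0, -5.2, 158.0]
tcp_pos: [498.8, 131.7, 157.7]
time_s: 16.68
tcp_pos: [537.9, 265.7, 158.0]
orientation: [[-1.0, -0.0, -0.003], [-0.0, 1.0, -0.001], [0.003, -0.001, -1.0]]
contact_force: [0.5, 0.5, -1.1]
opening: 51.0
grip_force: 30.0
tcp_pos: [539.2, 265.9, 51.0]
contact_force: [-0.2, 1.1, -0.9]
grip_force: 30.0
```

```bash

python3 -m pendant '[{"linear":[0,0,0.015],"twist":[0,0,0],"fingers":-1},{"linear":[0,0,0.03],"twist":[0,0,0],"fingers":-1},{"linear":[0,0,0.045],"twist":[0,0,0],"fingers":-1},{"linear":[0,0,0.045],"twist":[0,0,0],"fingers":-1}]' | egrep 'tcp|force'
python3 -m pendant '[{"linear":[0,0,0.005],"twist":[0,0,0],"fingers":-1},{"linear":[0,0,0.01],"twist":[0,0,0],"fingers":-1},{"linear":[0,0,0.01],"twist":[0,0,0],"fingers":-1},{"linear":[0,0,0.01],"twist":[0,0,0],"fingers":-1}]' | egrep 'tcp|force'
```

```text
tcp_pos: [538.4, 266.4, 40.5]
contact_force: [0.1, 0.1, -1.4]
grip_force: 30.0
tcp_pos: [538.6, 266.4, 38.8]
contact_force: [-0.3, -0.5, -1.1]
grip_force: 30.0
```

```bash

python3 -m pendant '[{"linear":[0,0,0.005],"twist":[0,0,0],"fingers":-1},{"linear":[0,0,0.005],"twist":[0,0,0],"fingers":-1},{"linear":[0,0,0.005],"twist":[0,0,0],"fingers":-1}]' | egrep 'tcp|force'
python3 -m pendant '[{"linear":[0,0,0.004],"twist":[0,0,0],"fingers":-1},{"linear":[0,0,0.004],"twist":[0,0,0],"fingers":-1},{"linear":[0,0,0.004],"twist":[0,0,0],"fingers":-1}]' | egrep 'tcp|force'
```

```text
tcp_pos: [538.6, 266.4, 37.7]
contact_force: [-0.3, 0.1, -2.4]
grip_force: 30.0
tcp_pos: [538.6, 266.4, 37.2]
contact_force: [-1.7, 1.2, 2.4]
grip_force: 30.0
```

```bash

python3 -m pendant '[{"linear":[0,0,-0.002],"twist":[0,0,0],"fingers":0.3},{"linear":[0,0,-0.002],"twist":[0,0,0],"fingers":0.6},{"linear":[0,0,-0.002],"twist":[0,0,0],"fingers":1},{"linear":[0,0,-0.002],"twist":[0,0,0],"fingers":1},{"linear":[0,0,-0.002],"twist":[0,0,0],"fingers":1}]' | egrep 'tcp|open|force'
python3 -m pendant '[{"linear":[0,0,-0.1],"twist":[0,0,0],"fingers":1},{"linear":[0,0,-0.3],"twist":[0,0,0],"fingers":1},{"linear":[0,0,-0.6],"twist":[0,0,0],"fingers":1},{"linear":[0,0,-0.6],"twist":[0,0,0],"fingers":1}]' | grep tcp
python3 -m pendant '[{"linear":[0.27,-0.67,0],"twist":[0,0,0],"fingers":1},{"linear":[0.27,-0.67,0],"twist":[0,0,0],"fingers":1},{"linear":[0.27,-0.67,0],"twist":[0,0,0],"fingers":1}]' | grep tcp
python3 -m pendant '[{"linear":[0.27,-0.67,0],"twist":[0,0,0],"fingers":1},{"linear":[0.27,-0.67,0],"twist":[0,0,0],"fingers":1},{"linear":[0.27,-0.67,0],"twist":[0,0,0],"fingers":1},{"linear":[0.27,-0.67,0],"twist":[0,0,0],"fingers":1},{"linear":[0.27,-0.67,0],"twist":[0,0,0],"fingers":1}]'
python3 - <<'E'
from h import *
p=env.snapshot('wrist'); save(p,'w4'); s=env.get_state(); print(s['tcp_pos'])
for n in ('jar_large','jar_small'): print([(np.round(d['position']).tolist(),round(d['confidence'],2)) for d in env.pinpoint(n,p)])
p=env.snapshot('scene'); save(p,'s3')
for n in ('tin_small','tin_large'):print([(np.round(d['position']).tolist(),round(d['confidence'],2)) for d in env.pinpoint(n,p)])
E
```

```text
tcp_pos: [538.6, 266.4, 37.3]
contact_force: [-0.7, 0.9, -0.9]
opening: 88.0
grip_force: 0.0
tcp_pos: [540.3, 267.0, 161.9]
tcp_pos: [483.2, 130.3, 156.5]
time_s: 21.18
tcp_pos: [431.0, -0.8, 157.1]
orientation: [[-1.0, -0.001, -0.0], [-0.001, 1.0, 0.0], [0.0, 0.0, -1.0]]
contact_force: [0.4, 0.3, 0.7]
opening: 88.0
grip_force: 0.0
[430.98783705  -0.68780824 157.11946286]
[([433.0, -2.0, -3.0], 0.92), ([290.0, 252.0, -2.0], 0.59)]
[([432.0, 151.0, -2.0], 0.56)]
[([535.0, 267.0, 4.0], 0.82), ([624.0, -107.0, -0.0], 0.6)]
[([613.0, 251.0, 5.0], 0.64)]
```

View pics/w4.png

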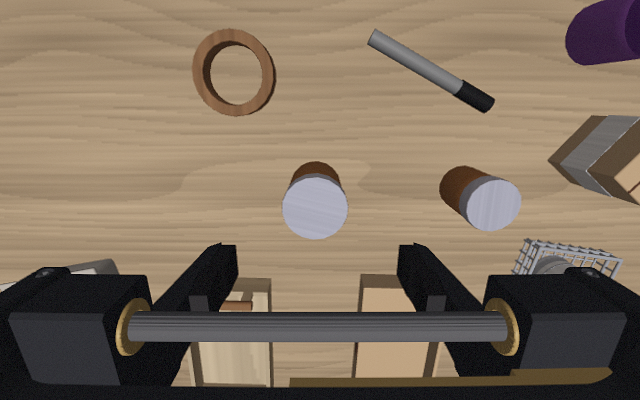

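View pics/s3.png

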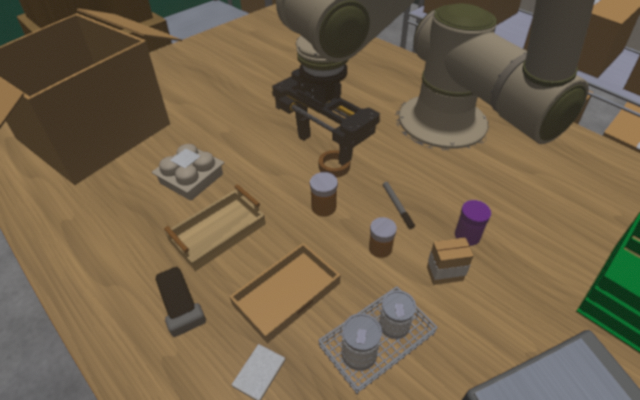

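Both tins stand in the wire tray, at (361,342) and (398,313). The amber large jar is centred under the gripper at (315,207), and the purple one is far away at (605,30).

```bash

python3 -m pendant '[{"linear":[0,-0.005,0.25],"twist":[0,0,0],"fingers":1},{"linear":[0,-0.005,0.4],"twist":[0,0,0],"fingers":1},{"linear":[0,-0.005,0.54],"twist":[0,0,0],"fingers":1},{"linear":[0,-0.005,0.54],"twist":[0,0,0],"fingers":1},{"linear":[0,-0.005,0.54],"twist":[0,0,0],"fingers":0.2}]' | egrep 'tcp|force'
python3 -m pendant '[{"linear":[0,0,0],"twist":[0,0,0],"fingers":-1},{"linear":[0,0,0],"twist":[0,0,0],"fingers":-1},{"linear":[0,0,0],"twist":[0,0,0],"fingers":-1},{"linear":[0,0,0],"twist":[0,0,0],"fingers":-1},{"linear":[0,0,0],"twist":[0,0,0],"fingers":-1}]' |grep -v ori
python3 -m pendant '[{"linear":[0,0,-0.2],"twist":[0,0,0],"fingers":-1},{"linear":[0,0,-0.4],"twist":[0,0,0],"fingers":-1},{"linear":[0,0,-0.54],"twist":[0,0,0],"fingers":-1},{"linear":[0,0,-0.54],"twist":[0,0,0],"fingers":-1},{"linear":[0,0,-0.54],"twist":[0,0,0],"fingers":-1}]' | egrep -v ori
```

```text
tcp_pos: [431.2, -2.7, 50.2]
contact_force: [1.2, -0.4, 0.1]
grip_force: 0.0
time_s: 22.72
tcp_pos: [430.9, -2.8, 49.7]
contact_force: [-2.4, -1.2, 6.2]
opening: 52.8
grip_force: 30.0
time_s: 23.35
tcp_pos: [429.9, -2.5, 155.9]
contact_force: [0.5, 0.3, -2.7]
opening: 52.9
grip_force: 30.0
```

```bash

python3 -m pendant '[{"linear":[-0.2,0.08,0],"twist":[0,0,0],"fingers":-1},{"linear":[-0.4,0.16,0],"twist":[0,0,0],"fingers":-1},{"linear":[-0.56,0.242,0],"twist":[0,0,0],"fingers":-1}]' | grep tcp
python3 -m pendant '[{"linear":[-0.2,0.1,0],"twist":[0,0,0],"fingers":-1},{"linear":[-0.4,0.18,0],"twist":[0,0,0],"fingers":-1},{"linear":[-0.56,0.242,0],"twist":[0,0,0],"fingers":-1},{"linear":[-0.56,0.242,0],"twist":[0,0,0],"fingers":-1},{"linear":[-0.56,0.242,0],"twist":[0,0,0],"fingers":-1}]' | egrep 'tcp|ori'
python3 -m pendant '[{"linear":[0,0,0.15],"twist":[0,0,0],"fingers":-1},{"linear":[0,0,0.3],"twist":[0,0,0],"fingers":-1},{"linear":[0,0,0.44],"twist":[0,0,0],"fingers":-1},{"linear":[0,0,0.44],"twist":[0,0,0],"fingers":-1},{"linear":[0,0,0.44],"twist":[0,0,0],"fingers":-1}]' | egrep 'tcp|force'
```

```text
tcp_pos: [543.3, 46.4, 155.2]
tcp_pos: [653.7, 94.0, 155.5]
orientation: [[-1.0, -0.0, -0.003], [-0.0, 1.0, -0.0], [0.003, -0.0, -1.0]]
tcp_pos: [654.9, 94.0, 70.7]
contact_force: [0.6, -0.7, -0.6]
grip_force: 30.0
```

Lag is about 3 mm, so the commanded height is about 68. Contact is expected at 53.7.

```bash

python3 -m pendant '[{"linear":[0,0,0.02],"twist":[0,0,0],"fingers":-1},{"linear":[0,0,0.035],"twist":[0,0,0],"fingers":-1},{"linear":[0,0,0.05],"twist":[0,0,0],"fingers":-1},{"linear":[0,0,0.06],"twist":[0,0,0],"fingers":-1},{"linear":[0,0,0.06],"twist":[0,0,0],"fingers":-1}]' | egrep 'tcp|force'
python3 -m pendant '[{"linear":[0,0,0],"twist":[0,0,0],"fingers":-1},{"linear":[0,0,0],"twist":[0,0,0],"fingers":-1}]' | egrep 'tcp|force'
```

```text
tcp_pos: [654.5, 94.2, 57.1]
contact_force: [-1.2, -0.8, -2.0]
grip_force: 30.0
tcp_pos: [654.6, 94.2, 57.4]
contact_force: [-0.0, -0.0, -1.8]
grip_force: 30.0
```

```bash

python3 -m pendant '[{"linear":[0,0,0.005],"twist":[0,0,0],"fingers":-1},{"linear":[0,0,0.01],"twist":[0,0,0],"fingers":-1},{"linear":[0,0,0.015],"twist":[0,0,0],"fingers":-1},{"linear":[0,0,0.015],"twist":[0,0,0],"fingers":-1}]' | egrep 'tcp|force'
python3 -m pendant '[{"linear":[0,0,0.004],"twist":[0,0,0],"fingers":-1},{"linear":[0,0,0.004],"twist":[0,0,0],"fingers":-1},{"linear":[0,0,0.004],"twist":[0,0,0],"fingers":-1}]' | egrep 'tcp|force'
```

```text
tcp_pos: [654.5, 94.2, 54.2]
contact_force: [0.2, -0.2, -2.8]
grip_force: 30.0
tcp_pos: [654.7, 94.2, 53.8]
contact_force: [-0.8, 0.1, 1.2]
grip_force: 30.0
```

```bash

python3 -m pendant '[{"linear":[0,0,0],"twist":[0,0,0],"fingers":0.3},{"linear":[0,0,0],"twist":[0,0,0],"fingers":0.6},{"linear":[0,0,0],"twist":[0,0,0],"fingers":1},{"linear":[0,0,0],"twist":[0,0,0],"fingers":1},{"linear":[0,0,0],"twist":[0,0,0],"fingers":1}]' | egrep 'tcp|open|force'
python3 -m pendant '[{"linear":[0,0,-0.1],"twist":[0,0,0],"fingers":1},{"linear":[0,0,-0.3],"twist":[0,0,0],"fingers":1},{"linear":[0,0,-0.52],"twist":[0,0,0],"fingers":1},{"linear":[0,0,-0.52],"twist":[0,0,0],"fingers":1}]' | grep tcp
python3 -m pendant '[{"linear":[0.558,0.135,0],"twist":[0,0,0],"fingers":1},{"linear":[0.558,0.135,0],"twist":[0,0,0],"fingers":1},{"linear":[0.558,0.135,0],"twist":[0,0,0],"fingers":1}]' | grep tcp
python3 -m pendant '[{"linear":[0.558,0.135,0],"twist":[0,0,0],"fingers":1},{"linear":[0.558,0.135,0],"twist":[0,0,0],"fingers":1},{"linear":[0.558,0.135,0],"twist":[0,0,0],"fingers":1},{"linear":[0.558,0.135,0],"twist":[0,0,0],"fingers":1},{"linear":[0.558,0.135,0],"twist":[0,0,0],"fingers":1}]'
python3 - <<'E'
from h import *
p=env.snapshot('wrist'); save(p,'w5'); s=env.get_state(); print(s['tcp_pos'])
for n in ('jar_small','packet'): print([(np.round(d['position']).tolist(),round(d['confidence'],2)) for d in env.pinpoint(n,p)])
p=env.snapshot('scene'); save(p,'s4')
for n in ('jar_large',):print([(np.round(d['position']).tolist(),round(d['confidence'],2)) for d in env.pinpoint(n,p)])
E
```

```text
tcp_pos: [654.6, 94.2, 53.5]
contact_force: [-0.2, 0.7, 0.6]
opening: 88.1
grip_force: 0.0
tcp_pos: [656.2, 94.2, 162.9]
tcp_pos: [539.8, 122.1, 157.5]
time_s: 28.85
tcp_pos: [432.6, 147.8, 157.6]
orientation: [[-1.0, 0.0, 0.001], [0.0, 1.0, -0.0], [-0.001, -0.0, -1.0]]
contact_force: [0.0, 0.2, 0.1]
opening: 88.1
grip_force: 0.0
[432.38356983 147.84616397 157.46959956]
[([432.0, 148.0, 0.0], 0.75)]
[([393.0, 266.0, 0.0], 0.6)]
[([653.0, 95.0, 6.0], 0.71), ([291.0, 248.0, 4.0], 0.61)]
```

View pics/w5.png

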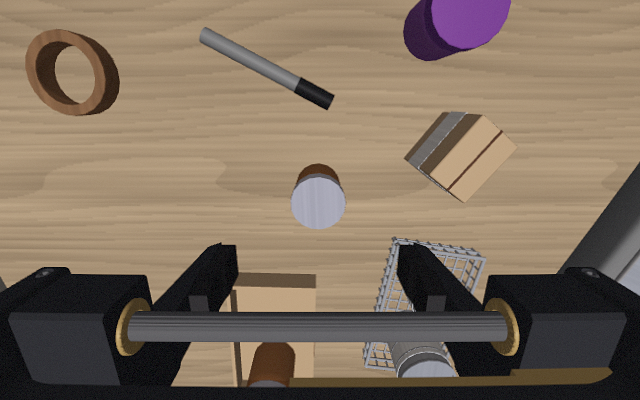

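View pics/s4.png

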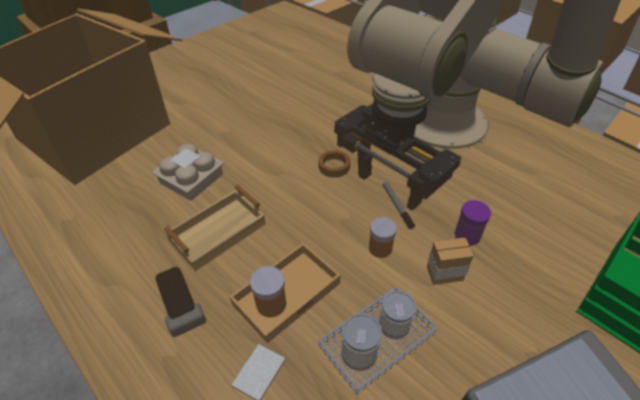

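The large jar stands in the card tray at (268,290), and the small jar is centred under the gripper at (318,202).

```bash

python3 -m pendant '[{"linear":[0,0,0.25],"twist":[0,0,0],"fingers":1},{"linear":[0,0,0.45],"twist":[0,0,0],"fingers":1},{"linear":[0,0,0.59],"twist":[0,0,0],"fingers":1},{"linear":[0,0,0.59],"twist":[0,0,0],"fingers":1},{"linear":[0,0,0.59],"twist":[0,0,0],"fingers":0.2}]' | egrep 'tcp|force'
python3 -m pendant '[{"linear":[0,0,0],"twist":[0,0,0],"fingers":-1},{"linear":[0,0,0],"twist":[0,0,0],"fingers":-1},{"linear":[0,0,0],"twist":[0,0,0],"fingers":-1},{"linear":[0,0,0],"twist":[0,0,0],"fingers":-1},{"linear":[0,0,0],"twist":[0,0,0],"fingers":-1}]' |grep -v ori
python3 -m pendant '[{"linear":[0,0,-0.2],"twist":[0,0,0],"fingers":-1},{"linear":[0,0,-0.4],"twist":[0,0,0],"fingers":-1},{"linear":[0,0,-0.59],"twist":[0,0,0],"fingers":-1},{"linear":[0,0,-0.59],"twist":[0,0,0],"fingers":-1},{"linear":[0,0,-0.59],"twist":[0,0,0],"fingers":-1}]' | egrep -v ori
python3 -m pendant '[{"linear":[-0.2,-0.07,0],"twist":[0,0,0],"fingers":-1},{"linear":[-0.45,-0.16,0],"twist":[0,0,0],"fingers":-1},{"linear":[-0.74,-0.27,0],"twist":[0,0,0],"fingers":-1},{"linear":[-0.74,-0.27,0],"twist":[0,0,0],"fingers":-1},{"linear":[-0.74,-0.27,0],"twist":[0,0,0],"fingers":-1}]'
```

```text
tcp_pos: [432.1, 148.2, 40.5]
contact_force: [-0.4, -0.3, -0.3]
grip_force: 0.0
time_s: 30.35
tcp_pos: [431.6, 148.2, 39.8]
contact_force: [0.1, -0.1, 3.5]
opening: 46.0
grip_force: 30.0
time_s: 30.98
tcp_pos: [430.7, 148.1, 156.2]
contact_force: [0.3, 0.5, -1.8]
opening: 45.5
grip_force: 30.0
time_s: 31.6
tcp_pos: [578.2, 94.4, 155.7]
orientation: [[-1.0, -0.0, -0.004], [-0.0, 1.0, 0.0], [0.004, 0.0, -1.0]]
contact_force: [-0.8, 0.2, -2.2]
opening: 45.8
grip_force: 30.0
```

Contact is expected at 43.8. I'll drop about 100 mm first, then go slowly.

```bash

python3 -m pendant '[{"linear":[0,0,0.15],"twist":[0,0,0],"fingers":-1},{"linear":[0,0,0.35],"twist":[0,0,0],"fingers":-1},{"linear":[0,0,0.5],"twist":[0,0,0],"fingers":-1},{"linear":[0,0,0.52],"twist":[0,0,0],"fingers":-1},{"linear":[0,0,0.52],"twist":[0,0,0],"fingers":-1}]' | egrep 'tcp|force'
python3 -m pendant '[{"linear":[0,0,0],"twist":[0,0,0],"fingers":-1},{"linear":[0,0,0.008],"twist":[0,0,0],"fingers":-1},{"linear":[0,0,0.016],"twist":[0,0,0],"fingers":-1},{"linear":[0,0,0.016],"twist":[0,0,0],"fingers":-1},{"linear":[0,0,0.016],"twist":[0,0,0],"fingers":-1}]' | egrep 'tcp|force'
```

```text
tcp_pos: [579.3, 94.6, 54.5]
contact_force: [-0.5, -0.2, -1.7]
grip_force: 30.0
tcp_pos: [579.4, 94.2, 50.3]
contact_force: [-0.4, -0.6, -2.0]
grip_force: 30.0
```

```bash

python3 -m pendant '[{"linear":[0,0,0.01],"twist":[0,0,0],"fingers":-1},{"linear":[0,0,0.02],"twist":[0,0,0],"fingers":-1},{"linear":[0,0,0.03],"twist":[0,0,0],"fingers":-1},{"linear":[0,0,0.03],"twist":[0,0,0],"fingers":-1}]' | egrep 'tcp|force'
python3 -m pendant '[{"linear":[0,0,0.004],"twist":[0,0,0],"fingers":-1},{"linear":[0,0,0.004],"twist":[0,0,0],"fingers":-1},{"linear":[0,0,0.004],"twist":[0,0,0],"fingers":-1}]' | egrep 'tcp|force'
```

```text
tcp_pos: [579.3, 94.2, 44.1]
contact_force: [-0.2, -0.5, -2.6]
grip_force: 30.0
tcp_pos: [579.5, 94.2, 43.8]
contact_force: [0.3, -0.2, 1.6]
grip_force: 30.0
```

```bash

python3 -m pendant '[{"linear":[0,0,0],"twist":[0,0,0],"fingers":0.2},{"linear":[0,0,0],"twist":[0,0,0],"fingers":0.6},{"linear":[0,0,0],"twist":[0,0,0],"fingers":1},{"linear":[0,0,0],"twist":[0,0,0],"fingers":1},{"linear":[0,0,0],"twist":[0,0,0],"fingers":1}]' | egrep 'tcp|open|force'
python3 -m pendant '[{"linear":[0,0,-0.1],"twist":[0,0,0],"fingers":1},{"linear":[0,0,-0.3],"twist":[0,0,0],"fingers":1},{"linear":[0,0,-0.57],"twist":[0,0,0],"fingers":1},{"linear":[0,0,-0.57],"twist":[0,0,0],"fingers":1}]' | grep tcp
python3 -m pendant '[{"linear":[0.93,0.86,0],"twist":[0,0,0.0986],"fingers":1},{"linear":[0.93,0.86,0],"twist":[0,0,0.0986],"fingers":1},{"linear":[0.93,0.86,0],"twist":[0,0,0.0986],"fingers":1},{"linear":[0.93,0.86,0],"twist":[0,0,0.0986],"fingers":1},{"linear":[0.93,0.86,0],"twist":[0,0,0.0986],"fingers":1}]' | grep tcp
python3 -m pendant '[{"linear":[0,0,0],"twist":[0,0,0],"fingers":1},{"linear":[0,0,0],"twist":[0,0,0],"fingers":1}]'
python3 - <<'E'
from h import *
p=env.snapshot('wrist'); save(p,'w6'); s=env.get_state(); print(s['tcp_pos'])
for n in ('packet',): print([(np.round(d['position']).tolist(),round(d['confidence'],2)) for d in env.pinpoint(n,p)])
p=env.snapshot('scene'); save(p,'s5')
for n in ('jar_large','jar_small'):print([(np.round(d['position']).tolist(),round(d['confidence'],2)) for d in env.pinpoint(n,p)])
E
```

```text
tcp_pos: [579.4, 94.2, 43.5]
contact_force: [0.3, 0.0, -0.1]
opening: 88.3
grip_force: 0.0
tcp_pos: [581.1, 94.2, 161.5]
tcp_pos: [390.5, 267.8, 156.7]
time_s: 35.72
tcp_pos: [394.3, 265.3, 157.2]
orientation: [[-0.814, 0.581, -0.0], [0.581, 0.814, -0.0], [0.0, -0.0, -1.0]]
contact_force: [0.6, 0.3, -0.1]
opening: 88.0
grip_force: 0.0
[394.26856889 265.28549929 157.19254056]
[([394.0, 269.0, -2.0], 0.83), ([538.0, 269.0, 7.0], 0.21)]
[([290.0, 248.0, -1.0], 0.9)]
[]
```

View pics/w6.png

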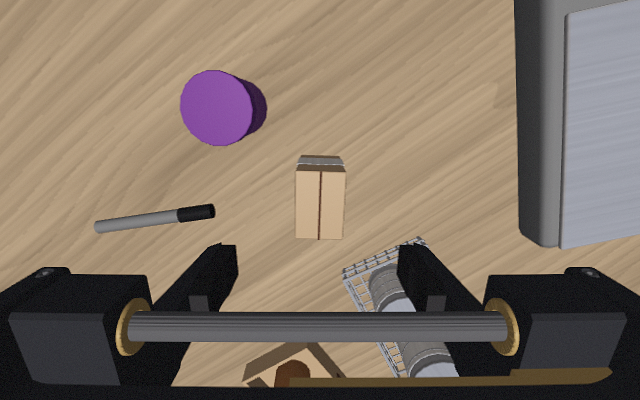

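View pics/s5.png

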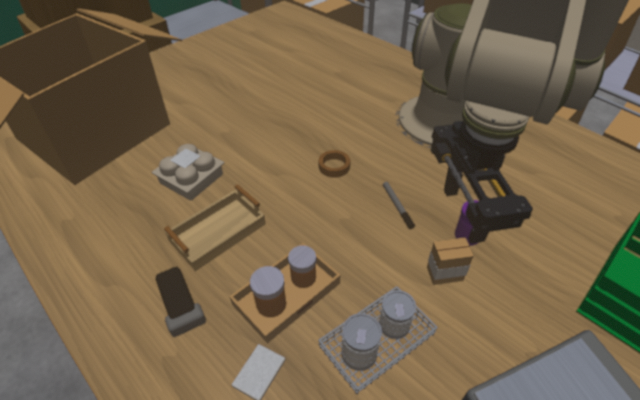

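Both jars are in the card tray, at (268,290) and (302,266). The packet is square to the fingers at (320,203).

```bash

python3 -m pendant '[{"linear":[0,0,0.25],"twist":[0,0,0],"fingers":1},{"linear":[0,0,0.45],"twist":[0,0,0],"fingers":1},{"linear":[0,0,0.6],"twist":[0,0,0],"fingers":1},{"linear":[0,0,0.6],"twist":[0,0,0],"fingers":1},{"linear":[0,0,0.6],"twist":[0,0,0],"fingers":0.2}]' | egrep 'tcp|force'
python3 -m pendant '[{"linear":[0,0,0],"twist":[0,0,0],"fingers":-1},{"linear":[0,0,0],"twist":[0,0,0],"fingers":-1},{"linear":[0,0,0],"twist":[0,0,0],"fingers":-1},{"linear":[0,0,0],"twist":[0,0,0],"fingers":-1},{"linear":[0,0,0],"twist":[0,0,0],"fingers":-1}]' |grep -v ori
python3 -m pendant '[{"linear":[0,0,-0.2],"twist":[0,0,0],"fingers":-1},{"linear":[0,0,-0.4],"twist":[0,0,0],"fingers":-1},{"linear":[0,0,-0.6],"twist":[0,0,0],"fingers":-1},{"linear":[0,0,-0.6],"twist":[0,0,0],"fingers":-1},{"linear":[0,0,-0.6],"twist":[0,0,0],"fingers":-1}]' | egrep -v ori
python3 -m pendant '[{"linear":[-0.16,-0.06,0],"twist":[0,0,-0.025],"fingers":-1},{"linear":[-0.32,-0.13,0],"twist":[0,0,-0.05],"fingers":-1},{"linear":[-0.5,-0.2,0],"twist":[0,0,-0.075],"fingers":-1},{"linear":[-0.654,-0.27,0],"twist":[0,0,-0.0986],"fingers":-1},{"linear":[-0.654,-0.27,0],"twist":[0,0,-0.0986],"fingers":-1}]'
```

```text
tcp_pos: [394.1, 266.3, 38.6]
contact_force: [1.0, 0.6, 0.7]
grip_force: 0.0
time_s: 37.22
tcp_pos: [393.5, 266.2, 37.7]
contact_force: [0.5, 0.6, 3.0]
opening: 39.9
grip_force: 29.8
time_s: 37.85
tcp_pos: [392.8, 265.9, 156.5]
contact_force: [-0.0, -0.3, -1.4]
opening: 39.6
grip_force: 29.8
time_s: 38.48
tcp_pos: [468.7, 144.7, 155.9]
orientation: [[-1.0, 0.002, -0.003], [0.002, 1.0, -0.0], [0.003, -0.0, -1.0]]
contact_force: [-1.0, 0.5, -2.1]
opening: 40.1
grip_force: 29.8
```

```bash

python3 -m pendant '[{"linear":[-0.12,-0.2,0],"twist":[0,0,0],"fingers":-1},{"linear":[-0.25,-0.4,0],"twist":[0,0,0],"fingers":-1},{"linear":[-0.385,-0.627,0],"twist":[0,0,0],"fingers":-1}]' | grep tcp
python3 -m pendant '[{"linear":[-0.12,-0.2,0],"twist":[0,0,0],"fingers":-1},{"linear":[-0.25,-0.4,0],"twist":[0,0,0],"fingers":-1},{"linear":[-0.385,-0.627,0],"twist":[0,0,0],"fingers":-1},{"linear":[-0.385,-0.627,0],"twist":[0,0,0],"fingers":-1},{"linear":[-0.385,-0.627,0],"twist":[0,0,0],"fingers":-1}]' | egrep 'tcp|ori'
python3 -m pendant '[{"linear":[0,0,0.15],"twist":[0,0,0],"fingers":-1},{"linear":[0,0,0.35],"twist":[0,0,0],"fingers":-1},{"linear":[0,0,0.5],"twist":[0,0,0],"fingers":-1},{"linear":[0,0,0.52],"twist":[0,0,0],"fingers":-1},{"linear":[0,0,0.52],"twist":[0,0,0],"fingers":-1}]' | egrep 'tcp|force'
python3 -m pendant '[{"linear":[0,0,0],"twist":[0,0,0],"fingers":-1},{"linear":[0,0,0.008],"twist":[0,0,0],"fingers":-1},{"linear":[0,0,0.016],"twist":[0,0,0],"fingers":-1},{"linear":[0,0,0.016],"twist":[0,0,0],"fingers":-1},{"linear":[0,0,0.016],"twist":[0,0,0],"fingers":-1}]' | egrep 'tcp|force'
```

```text
tcp_pos: [545.5, 20.7, 156.4]
tcp_pos: [622.0, -103.2, 156.3]
orientation: [[-1.0, 0.0, -0.002], [0.0, 1.0, 0.001], [0.002, 0.001, -1.0]]
tcp_pos: [622.9, -103.8, 54.5]
contact_force: [1.6, -0.4, -0.3]
grip_force: 29.8
tcp_pos: [622.6, -104.6, 50.4]
contact_force: [-0.1, 0.4, -1.4]
grip_force: 29.8
```

```bash

python3 -m pendant '[{"linear":[0,0,0.01],"twist":[0,0,0],"fingers":-1},{"linear":[0,0,0.02],"twist":[0,0,0],"fingers":-1},{"linear":[0,0,0.03],"twist":[0,0,0],"fingers":-1},{"linear":[0,0,0.04],"twist":[0,0,0],"fingers":-1},{"linear":[0,0,0.04],"twist":[0,0,0],"fingers":-1}]' | egrep 'tcp|force'
python3 -m pendant '[{"linear":[0,0,0.004],"twist":[0,0,0],"fingers":-1},{"linear":[0,0,0.004],"twist":[0,0,0],"fingers":-1},{"linear":[0,0,0.004],"twist":[0,0,0],"fingers":-1}]' | egrep 'tcp|force'
```

```text
tcp_pos: [622.6, -104.5, 42.7]
contact_force: [-1.4, 0.5, 3.9]
grip_force: 29.8
tcp_pos: [622.7, -104.5, 42.7]
contact_force: [-4.8, 1.5, 9.8]
grip_force: 29.8
```

```bash

python3 -m pendant '[{"linear":[0,0,-0.005],"twist":[0,0,0],"fingers":0.1},{"linear":[0,0,-0.005],"twist":[0,0,0],"fingers":0.5},{"linear":[0,0,-0.005],"twist":[0,0,0],"fingers":1},{"linear":[0,0,-0.005],"twist":[0,0,0],"fingers":1},{"linear":[0,0,-0.005],"twist":[0,0,0],"fingers":1}]' | egrep 'tcp|open|force'
python3 -m pendant '[{"linear":[0,0,-0.1],"twist":[0,0,0],"fingers":1},{"linear":[0,0,-0.3],"twist":[0,0,0],"fingers":1},{"linear":[0,0,-0.65],"twist":[0,0,0],"fingers":1},{"linear":[0,0,-0.65],"twist":[0,0,0],"fingers":1}]' | grep tcp
python3 -m pendant '[{"linear":[0.9,0,-0.3],"twist":[0,0,0],"fingers":1},{"linear":[0.9,0,-0.3],"twist":[0,0,0],"fingers":1},{"linear":[0.9,0,-0.3],"twist":[0,0,0],"fingers":1},{"linear":[0.9,0,-0.3],"twist":[0,0,0],"fingers":1},{"linear":[0.9,0,-0.3],"twist":[0,0,0],"fingers":1}]' | grep tcp
python3 - <<'E'
from h import *
p=env.snapshot('scene'); save(p,'s6')
for n in ('packet','tin_large','tin_small','jar_small','jar_large','egg_box'):print(n,[(np.round(d['position']).tolist(),round(d['confidence'],2)) for d in env.pinpoint(n,p)])
c=p['image'][110:400,140:460]
cv2.imwrite('pics/s6c.png',cv2.resize(c,None,fx=2,fy=2,interpolation=cv2.INTER_CUBIC)[:,:,::-1])
E
```

```text
tcp_pos: [622.6, -104.5, 42.4]
contact_force: [0.1, 0.4, -0.2]
opening: 86.3
grip_force: 0.0
tcp_pos: [624.1, -105.0, 177.3]
tcp_pos: [443.0, -104.7, 232.1]
packet [([618.0, -106.0, 8.0], 0.87), ([613.0, 255.0, 2.0], 0.26)]
tin_large [([610.0, 253.0, 5.0], 0.69)]
tin_small [([537.0, 267.0, 4.0], 0.77)]
jar_small [([580.0, 97.0, 4.0], 0.94), ([618.0, 93.0, -2.0], 0.28)]
jar_large [([289.0, 248.0, 3.0], 0.76), ([655.0, 98.0, 6.0], 0.66)]
egg_box [([577.0, -277.0, -2.0], 0.56), ([618.0, -108.0, 7.0], 0.43)]
```

View pics/s6c.png

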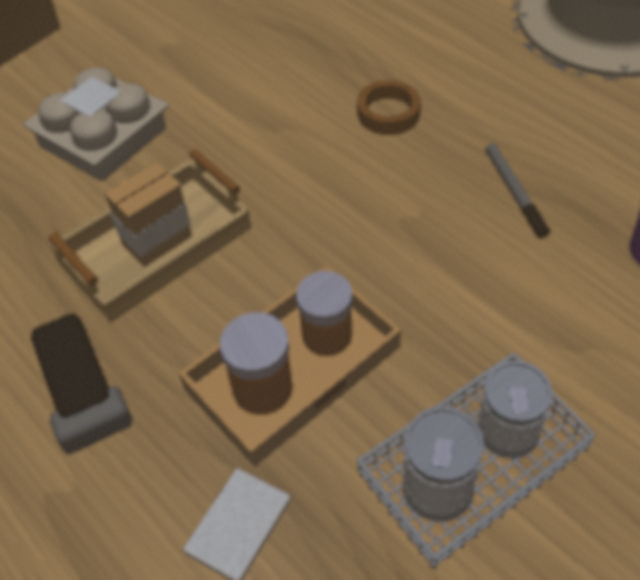

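The packet stands in the wooden tray at (150,215), the jars in the card tray at (257,360) and (325,310), and the tins in the wire tray at (442,460) and (515,405). All are upright, and the egg box is unmoved.

```bash
python3 -c "
from workcell import env
print(env.sign_off())"
```

```text
the job is handed in; nothing more can be done
None
```

The job is handed in: both tins stand in the wire tray, both jars in the cardboard tray and the packet in the wooden tray, all set down upright in about 42 s, with the egg box and the purple jar left where they were.

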